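Seat a culture flask against the stage rails and hold it for the picture

ROBOT

A 6-joint arm with a two-finger parallel gripper is mounted at the origin on the work surface. World frame = base frame: x ahead of the robot, y to its left, z up, the work surface at z = 0. Lengths are in mm, angles in rad, forces in N, time in s.
With the tool pointing down it reaches from about 350 to 775 mm from the base axis. Payload 7.3 kg.
Tool frame: the origin (TCP) lies on the front face of the gripper's body, between the roots of the fingers; the fingertips stand 66 mm ahead of it and the grasp point (between the pads) lies 47 mm ahead of it (bot.tcp_to_grasp is the z of the grasp point in the tool frame, in mm); z points along the fingers, y is the direction in which the jaws open and shut (so a half turn about z gives the same grasp; the last joint's range is limited). The gripper opens to 92 mm and grips with 3 to 60 N. Pads are 19 mm wide; open, the fingers measure 130 mm over their backs; the gripper's body (75 mm by 190 mm) begins 47 mm behind the grasp point.
Start: joints at [1.133, 0.342, 1.524, -0, 1.275, -0.146], TCP at [151.013, 502.826, 292.241] pointing down, gripper open.
Joint ranges: [-2.53, 2.53], [-0.77, 2.02], [0.04, 2.7], [-1, 4.14], [0.28, 2.66], [-3.11, 3.11]. Speed limits (rad/s): [2.57, 2.57, 3.14, 3.14, 3.14, 3.14].

INTERFACE

Orientations are given as [roll, pitch, yaw] about the fixed x, y, z axes, in that order (R = Rz(yaw) Ry(pitch) Rx(roll)).
In Python, from plant import bot gives the robot as it stands.
- The arm moves only by the tool carry_out, never from a script. Its argument "deltas" is a list that holds one entry, the list of rows, each a list of 4 numbers: the shift along the tool's x, y, z in mm, then the turn about the tool's z in units of 5 degrees (1.0 is 5 degrees). A call has 1 to 20 rows; each row is the pose to reach, as a shift and turn from the pose commanded when the call began, along the tool's axes at that moment; what a row does not reach only later rows make up. A row lasts 1/10 s, in which the tool goes at most 50 mm and 8.59 degrees, less where a joint would pass 70% of its speed; a pose out of reach is approached as far as the arm can. A call with a gripper value outside its range is refused whole. "fingers" is the finger opening in mm, from 0 to 91.8, set as the call begins (left out, the last holds). The fingers move at their own pace and stop on an object; the grip force is fixed at half the most. Time passes only in rows, so rows that repeat a pose let the fingers close. It gives the time, the measured TCP pose, the force and the opening at its end, in the units of the state.
- bot.get_obs(): the state, without advancing time (a new reading comes with each control period).
- bot.capture(name): name is "scene" or "top" or "wrist"; returns (picture, depth): 420x560x3 uint8, blue, green, red; 420x560 float32, mm along the optical axis (not along the pixel's ray), 0 where there is no reading.
- bot.camera_model(name): a dict with "K" (3x3 intrinsics, pixels), "camera_from_world" (4x4, takes a point from world to camera coordinates). Camera axes: x right, y down, z forward; pixel columns grow to the right and rows downward; lengths in mm; the calibration is good to about 2 mm. A picture is of the moment at which its call begins: read the wrist's pose just before it. camera_model takes no time and is no camera call; for the wrist camera it gives the pose at the moment of the call.
- bot.close_job(): hands the job in, once; it reports no verdict.
The state is a dict: "time": time; "joint_positions": joint angles; "dq": joint speeds; "tau": joint torques, N m; "tool_pos": TCP position; "tcp_rot": TCP orientation; "contact_force": force on the tool from outside, world axes, zero at the start; "moment": the same for the moment, N m; "grip_width": finger opening in mm.
Only numpy, scipy, OpenCV 4.12 (cv2) and the standard library are available. Lean on these libraries where they do the work, as an engineer would, in place of code of your own. Each camera call takes 0.05 s, during which the arm holds its last target. There are 200 camera calls.

TASK

Pick up the small culture flask from the table and lay it flat on the microscope's stage, then slide it gently into the corner of the two guide rails until its flat end (opposite the cap) bears on the end rail and its long side on the side rail. The stage has no clip, so finish with the gripper still on the flask, keeping it pressed against both rails for the picture: do not let go. Leave the big flask, the well plate and the slide box where they are.

Things in the scene. Friction and masses are not known exactly. Their poses are not given: they have to be found in the camera images.
- flask: the small rigid rectangular culture flask, 30 to 65 g, lying on its broad face. Origin: centre of its body's underside. Clear body 68 long (x -34 to +34), 50 wide (y), 25 high; pale patch on top. Flat end at own +x; at -x a shoulder (15 long, 31 wide), then neck and round cap (23 dia.) reaching x = -73. Centre of mass near x = -8. Grasp across the 50 mm width
- cap (a point): middle of the outer end of the small flask's cap: flask's own (-73, 0, 12.5) mm
- microscope: inverted microscope, fixed; origin on the table under the stage's middle. Eyepiece head on its -y side (own y -180 to -390, up to 350 high), black lamp box on its +y side (to y 208, 150 high). Stage: flat black plate 232 (x) by 200 (y), top 200 mm above the table, round dark metal insert in the middle; only the two rails stand on it
- home (a point): point on the stage's top surface where the small flask's origin lies when home in the corner. Its axes are the microscope's and the seated flask's axes point the same way: flat end to +x on the end rail, long side to +y on the side rail, cap to -x
- end_rail: rigid aluminium rail fixed on the stage, the stop for the flask's flat end. Upright 6 thick (x), 36 long (y), 12 high; origin: centre of its underside. Its -x face, the stop, lies 34 mm to +x of home; it spans y -22 to +14 from home. A 4 mm high screw flange lies behind it. Bare plastic drags on both rails (friction about 1): leaning hard on one before reaching the other can stick the flask short
- side_rail: rigid aluminium rail square to the end rail, the stop for the flask's long side. Upright 28 long (x), 6 thick (y), 12 high; origin: centre of its underside. Its -y face, the stop, lies 25 mm to +y of home; it spans only x +6 to +34 from home, so a finger fits beside the cap-end half of the flask (own x below 0). 4 mm high screw flange behind it
- big_flask: the big flask of the same make, to be left alone: body 105 x 84 x 36 mm, cap 32 diameter, 170 long in all, lying on the table. Origin: centre of the underside of its rectangular body, cap to own -x
- well_plate: lidded clear well plate, to be left alone: 86 (x) x 128 (y) x 20 mm, on the table. Origin: centre of its underside
- slide_box: closed grey slide box, to be left alone: 90 (x) x 170 (y) x 32 mm, on the table. Origin: centre of its underside
Things that resemble listed ones, but are neither listed nor needed, are in the scene too. Leave any orange or yellow look-alike of the flask alone.

How it is judged (in metres and radians):
On the way, in this order (a step that is already met when the one before it is completed fails the run):
1. the small flask is lifted off the table in the gripper (height (world z) of flask above 0.05 m and contact force between the fingers and flask above 1 N), for 0.2 s.
2. the small flask lies flat on the stage in the corner, touching both rails (z of flask in the frame of home between -0.003 and 0.003 m and horizontal distance between flask and home below 0.005 m and contact force between flask and end_rail above 0.5 N and contact force between flask and side_rail above 0.5 N), for 0.2 s.
At the end, for the whole second after the job is handed in: the small flask lies flat on the stage (within 3 mm and 3 degrees), home in the corner within 3 mm and square to the rails within 3 degrees, at rest, pressed with more than 1 N against each of the two rails, with the gripper still on it (x of flask in the frame of home between -0.003 and 0.003 m and y of flask in the frame of home between -0.003 and 0.003 m and z of flask in the frame of home between -0.003 and 0.003 m and angle between the x axis of flask and the x axis of microscope, either way round below 0.05 rad and angle between flask's own z axis and vertical below 0.05 rad and contact force between flask and end_rail above 1 N and contact force between flask and side_rail above 1 N and contact force between the fingers and flask above 1 N and linear speed of flask below 0.01 m/s); the arm keeps its last pose, push and grip.
It fails at once if the flask is rammed against a rail (over 40 N) (contact force between flask and end_rail above 40 N or contact force between flask and side_rail above 40 N).
It fails at once if the big flask, the well plate or the slide box is moved by more than 15 mm (distance of any of big_flask, well_plate, slide_box from where it was at the start of the episode above 0.015 m).
It also fails if it takes over 59 s, if anything falls off the work surface, if the arm or the gripper's body presses on something with over 40 N, if the wrist force passes 120 N, or if a joint passes its speed limit or range.

## Working session

There is one attempt and no reset: what is moved stays moved. The work goes in short steps, Python scripts to look and compute and a tool call to move; the robot and the scene stay as the last step left them, time stands still between calls to the robot, and variables do not carry over. Pictures are saved under pics/ and viewed, about 8 in all and at most 12, crops included, and the job is handed in when it is done.

Besides the shell and the picture viewer there is one more tool, called after "Call:" as name(argument=value, ...) on one line, values as JSON. carry_out: Moves the arm, as the interface text tells. Its arguments: {"type":"object","properties":{"deltas":{"type":"array","items":{"type":"array","items":{"type":"array","items":{"type":"number"}}}},"fingers":{"type":"number"}},"required":["deltas"]}

```bash
ls; mkdir -p pics; python3 - <<'E'
from plant import bot
import cv2,numpy as np
np.set_printoptions(suppress=True,precision=3)
o=bot.get_obs();print(o)
for n in ["scene","top"]:
    p,d=bot.capture(n);cv2.imwrite(f"pics/{n}0.png",p);np.save(f"pics/{n}0.npy",d)
    print(n,bot.camera_model(n))
E
```

```text
pics
{'time': 0.0, 'joint_positions': array([ 1.133,  0.343,  1.525,  0.   ,  1.275, -0.146]), 'dq': array([ 0.001,  0.   , -0.   ,  0.002, -0.001,  0.002]), 'tau': array([ -0.   , -43.125, -24.422,   0.072,   0.056,  -0.   ]), 'tool_pos': array([150.869, 502.527, 291.558]), 'tcp_rot': array([-3.14, -0.  ,  2.85]), 'contact_force': array([-0.419, -0.397,  0.465]), 'moment': array([ 0.011,  0.001, -0.033]), 'grip_width': 91.9148792378715}
scene {'K': array([[504.261,   0.   , 282.902],
       [  0.   , 504.261, 216.06 ],
       [  0.   ,   0.   ,   1.   ]]), 'camera_from_world': array([[   0.67 ,    0.742,   -0.016, -464.048],
       [   0.485,   -0.453,   -0.748,  -28.19 ],
       [  -0.562,    0.493,   -0.664, 1482.155],
       [   0.   ,    0.   ,    0.   ,    1.   ]])}
top {'K': array([[382.525,   0.   , 284.217],
       [  0.   , 382.525, 205.808],
       [  0.   ,   0.   ,   1.   ]]), 'camera_from_world': array([[   0.016,   -1.   ,    0.005,  212.72 ],
       [  -0.987,   -0.017,   -0.16 ,  486.03 ],
       [   0.16 ,   -0.003,   -0.987, 1115.914],
       [   0.   ,    0.   ,    0.   ,    1.   ]])}
```

View pics/scene0.png

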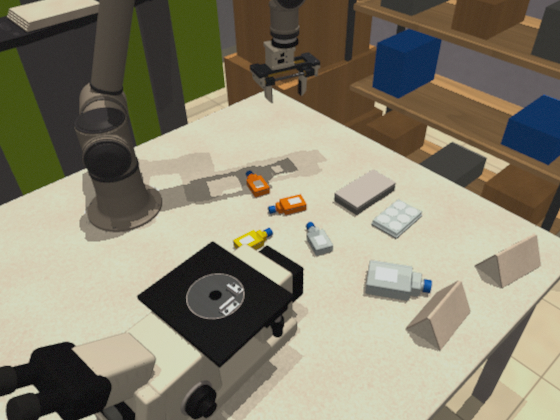

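View pics/top0.png

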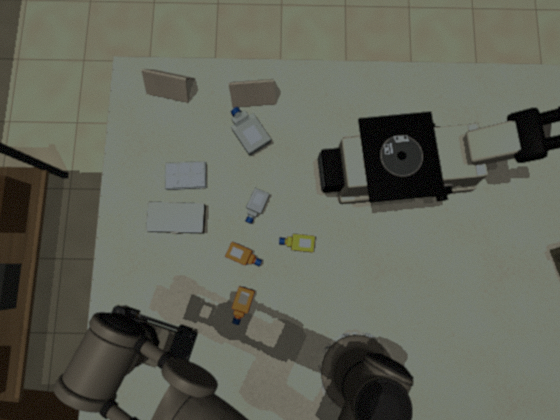

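The scene view shows the small flask at about (318,238), its blue cap at (312,227), and the stage with its rails near (230,298). In the top view the flask body is near (258,200) with the cap at (250,218), and the rails are near (397,143) and (388,150).

```bash
cat > h.py <<'E'
import numpy as np,cv2
from plant import bot
np.set_printoptions(suppress=True,precision=2)
def ray(m,uv,z):
    """pixel(s) -> world points on plane z"""
    T=np.linalg.inv(m["camera_from_world"]);uv=np.atleast_2d(uv).astype(float)
    d=np.c_[uv,np.ones(len(uv))]@np.linalg.inv(m["K"]).T@T[:3,:3].T
    o=T[:3,3];return o+d*((z-o[2])/d[:,2])[:,None]
def pix(m,P):
    P=np.atleast_2d(P);q=(np.c_[P,np.ones(len(P))]@m["camera_from_world"].T)[:,:3]@m["K"].T
    return q[:,:2]/q[:,2:]
E
python3 - <<'E'
from h import *
p=cv2.imread("pics/top0.png");m=bot.camera_model("top");hsv=cv2.cvtColor(p,cv2.COLOR_BGR2HSV)
print("flask body,cap",ray(m,[[258,200],[250,218]],12))
# stage outline
k=((p.max(2)<40)*255).astype(np.uint8);k[:,:345]=0;k[:,446:]=0;k[:105]=0;k[215:]=0
c=max(cv2.findContours(cv2.morphologyEx(k,cv2.MORPH_CLOSE,np.ones((9,9))),0,2)[0],key=cv2.contourArea)
b=cv2.boxPoints(cv2.minAreaRect(c));W=ray(m,b,200);print(b,W,W.mean(0),[np.linalg.norm(W[i]-W[i-1]) for i in range(4)])
print("rails",ray(m,[[397,139],[388,149]],212))
# blue cap
bl=cv2.inRange(hsv,(100,90,30),(130,255,255));n,_,s,ce=cv2.connectedComponentsWithStats(bl)
for i in range(1,n):
    if s[i,4]>15: print(s[i],ce[i],ray(m,ce[i],12.5))
a=cv2.resize(p[170:235,225:290],(520,520),interpolation=2);b=cv2.resize(p[105:210,350:450],None,fx=4.95,fy=4.95,interpolation=2)[:520]
cv2.imwrite("pics/c1.png",cv2.resize(np.hstack([a,b[:, :]]),None,fx=.78,fy=.78))
E
```

```text
flask body,cap [[503.54 302.2   12.  ]
 [446.99 325.22  12.  ]]
[[343.72 114.41]
 [442.81 111.54]
 [445.37 199.9 ]
 [346.28 202.77]] [[ 708.71   64.85  200.  ]
 [ 721.89 -203.51  200.  ]
 [ 478.96 -197.97  200.  ]
 [ 466.92   60.28  200.  ]] [594.12 -69.09 200.  ] [np.float64(241.8339474816946), np.float64(268.6774469927458), np.float64(242.99481210585333), np.float64(258.53486341380494)]
rails [[637.88 -73.28 212.  ]
 [610.05 -48.75 212.  ]]
[231 107   9   9  44] [234.91 110.52] [[794.27 384.35  12.5 ]]
[246 217   7   6  35] [249.09 219.54] [[442.11 327.84  12.5 ]]
[279 238   6   6  28] [281.32 240.5 ] [[379.57 227.83  12.5 ]]
[255 258   7   8  32] [257.81 261.62] [[314.81 297.58  12.5 ]]
[233 319   7   6  31] [235.74 321.23] [[140.31 357.71  12.5 ]]
```

View pics/c1.png

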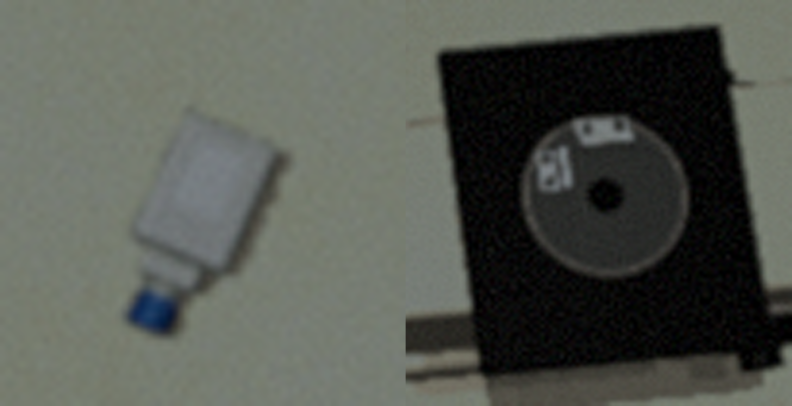

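The crop shows the flask's flat end at upper right and its cap at lower left, so its yaw is about -23°. The end and side rails are on the stage's +x/+y side, and the stage yaw is about 5°. Next is a wrist view of the stage, then of the flask.

```bash
cat >> h.py <<'E'
def Rt(rpy):
    from scipy.spatial.transform import Rotation as R
    return R.from_euler("xyz",rpy).as_matrix()
def delta(xyz,yawdeg,o=None):
    """tool-axis shift (mm) and turn (5deg units) from the measured pose to a world TCP position and yaw"""
    o=o or bot.get_obs();s=Rt(o["tcp_rot"]).T@(np.array(xyz)-o["tool_pos"])
    t=-(yawdeg-np.degrees(o["tcp_rot"][2])+180)%360-180
    return np.r_[s,t/5]
E
python3 - <<'E'
from h import *
o=bot.get_obs();m=bot.camera_model("wrist");T=np.eye(4);T[:3,:3]=Rt(o["tcp_rot"]);T[:3,3]=o["tool_pos"]
print(m["K"],m["camera_from_world"]@T)   # cam from tool
print(delta([600,-70,450],185),delta([490,310,260],157))
E
```

```text
[[336.28   0.   278.33]
 [  0.   336.28 212.41]
 [  0.     0.     1.  ]] [[  0.     1.    -0.     1.22]
 [ -0.95   0.    -0.3   51.13]
 [ -0.3    0.     0.95 112.58]
 [  0.     0.     0.     1.  ]]
[-594.81 -419.36 -157.95   -4.34] [-380.18  -86.81   31.64    1.26]
```

Call:
carry_out(deltas=[[[-40,-28,-40,-0.4],[-90,-60,-80,-1],[-130,-90,-110,-1.5],[-170,-120,-140,-2],[-210,-150,-150,-2.5],[-250,-180,-150,-3],[-290,-205,-150,-3.5],[-330,-230,-150,-4],[-370,-260,-150,-4.3],[-410,-290,-150,-4.3],[-450,-318,-150,-4.3],[-490,-346,-150,-4.3],[-530,-374,-150,-4.3],[-570,-402,-150,-4.3],[-595,-419,-150,-4.3],[-595,-419,-150,-4.3],[-595,-419,-150,-4.3],[-595,-419,-150,-4.3],[-595,-419,-150,-4.3]]])

```text
time: 2.0
tool_pos: [599.7, -68.5, 442.6]
tcp_rot: [3.141, 0.0, -3.057]
contact_force: [-0.9, -0.9, -0.1]
grip_width: 92.0
```

```bash
python3 - <<'E'
from h import *
import json
m=bot.camera_model("wrist");p,d=bot.capture("wrist");cv2.imwrite("pics/w1.png",p);np.save("pics/w1.npy",d)
import pickle;pickle.dump(m,open("pics/w1.pkl","wb"))
print(delta([490,310,260],157))
E
```

```text
[ 77.32 386.28 182.85   5.57]
```

View pics/w1.png

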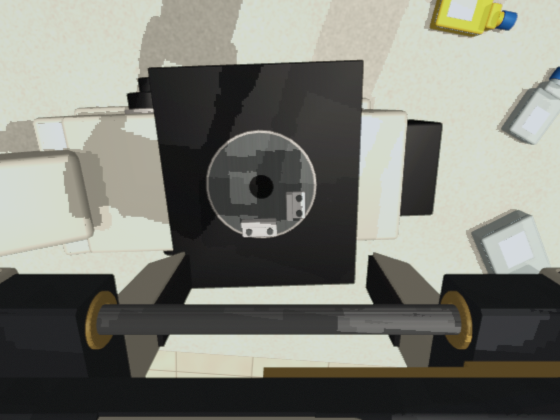

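The wrist view shows the stage with corners near (150,68), (362,60) and (355,284). The end rail is at (260,229) and the side rail at (296,206). I'll enlarge the rails and work out the edges.

```bash
python3 - <<'E'
from h import *
import pickle
m=pickle.load(open("pics/w1.pkl","rb"));p=cv2.imread("pics/w1.png");d=np.load("pics/w1.npy")
cv2.imwrite("pics/c2.png",cv2.resize(p[185:243,225:325],(800,464),interpolation=cv2.INTER_CUBIC))
g=cv2.cvtColor(p,cv2.COLOR_BGR2GRAY)
# stage edges: line fits of threshold crossings, z=200
def fit(P): vx,vy,x,y=cv2.fitLine(np.float32(P[:,:2]),cv2.DIST_HUBER,0,.01,.01).ravel();return np.array([vx,vy]),np.array([x,y])
top=[[u,40+np.argmax(g[40:100,u]<70)-.5] for u in range(175,345,5)]
rt=[[390-np.argmax(g[v,390:330:-1]<50)+.5,v] for v in list(range(70,105,5))+list(range(245,275,5))]
lf=[[120+np.argmax(g[v,120:200]<40)-.5,v] for v in range(110,240,5)]
for n,e in [("x-",top),("y+",rt),("y-",lf)]:
    W=ray(m,e,200);a,c=fit(W);print(n,np.degrees(np.arctan2(a[1],a[0])),c,"resid",np.abs((W[:,:2]-c)@[-a[1],a[0]]).max())
# insert circle
print(ray(m,[[261,186]],200))
# rails: depth check and mask
k=(g[185:243,225:325]>150).astype(np.uint8);n,_,s,ce=cv2.connectedComponentsWithStats(k)
for i in range(1,n):
    if s[i,4]>20: print(s[i]+[225,185,0,0,0],ce[i]+[225,185])
T=np.linalg.inv(m["camera_from_world"])
for u,v in [(260,225),(260,229),(260,233),(290,206),(296,206),(301,206),(240,200)]:
    c=np.linalg.inv(m["K"])@[u,v,1]*d[v,u];print(u,v,T[:3,:3]@c+T[:3,3],g[v,u])
E
```

```text
x- -83.35457 [482.23 -98.49] resid 0.5598573236902985
y+ 5.4785185 [527.78  29.71] resid 24.077981371365105
y- 6.6637144 [ 592.08 -186.59] resid 0.6306049866506701
[[596.29 -87.32 200.  ]]
[289 185  27  45 161] [304.4  205.48]
[225 222  63  16 448] [257.84 229.04]
260 225 [634.18 -85.14 211.73] 209
260 229 [642.04 -85.09 202.37] 212
260 233 [645.97 -84.74 203.83] 210
290 206 [611.58 -56.59 211.4 ] 145
296 206 [613.48 -49.94 203.18] 144
301 206 [612.8 -44.9 204. ] 154
240 200 [ 612.88 -107.88  199.96] 93
```

View pics/c2.png

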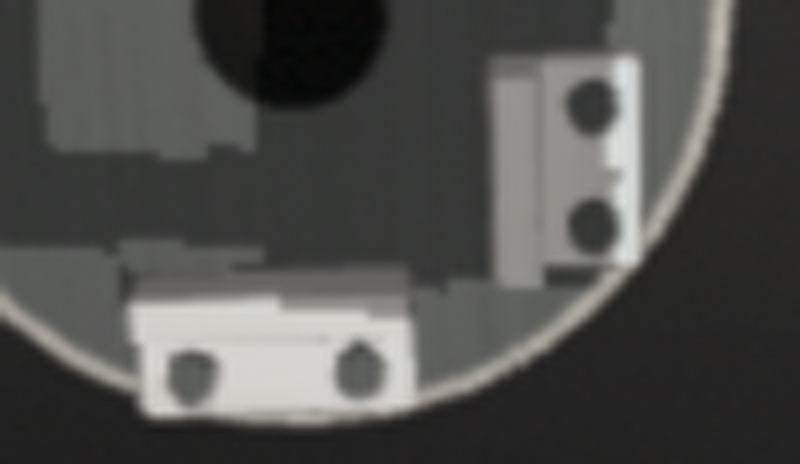

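```bash
python3 - <<'E'
from h import *
import pickle
m=pickle.load(open("pics/w1.pkl","rb"))
f=lambda c:(np.array(c)+.5)/8-.5+[225,185]
yaw=np.radians(6.65);X=np.array([np.cos(yaw),np.sin(yaw)]);Y=np.array([-X[1],X[0]])
def s(n,c,z): W=ray(m,f(c),z)[0,:2];print(n,W,"along X %.1f Y %.1f"%(W@X,W@Y))
s("end top mid",[270,296],212);s("end bot mid",[270,269],200);s("end L",[130,300],212);s("end R",[412,318],212)
s("side top mid",[492,180],212);s("side -x end",[492,73],212);s("side +x end",[494,288],212);s("side bottom",[494,180],200)
s("insert centre/hole",[290,12],200)
E
```

```text
end top mid [630.53 -87.09] along X 616.2 Y -159.5
end bot mid [631.02 -87.74] along X 616.6 Y -160.2
end L [ 632.57 -104.76] along X 616.2 Y -177.3
end R [631.96 -68.9 ] along X 619.7 Y -141.6
side top mid [612.85 -60.45] along X 601.7 Y -131.0
side -x end [599.1  -61.71] along X 587.9 Y -130.7
side +x end [627.06 -58.88] along X 616.0 Y -131.1
side bottom [616.4  -59.59] along X 605.4 Y -130.6
insert centre/hole [596.37 -87.5 ] along X 582.2 Y -156.0
```

Call:
carry_out(deltas=[[[8,40,0,0.6],[16,80,0,1.2],[24,120,0,1.8],[32,160,0,2.4],[40,200,10,3],[48,240,40,3.6],[56,280,70,4.2],[64,320,100,4.8],[72,360,130,5.4],[77,386,160,5.57],[77,386,183,5.57],[77,386,183,5.57],[77,386,183,5.57],[77,386,183,5.57]]])

```text
time: 3.45
tool_pos: [492.0, 308.6, 261.4]
tcp_rot: [3.139, 0.002, 2.739]
contact_force: [-0.0, -0.2, 0.4]
grip_width: 91.7
```

Home works out at microscope-axis (X,Y) = (582.3, -155.8). The rail sizes, the spans and the insert centre all agree with that. Now the flask from near.

```bash
python3 - <<'E'
from h import *
import pickle
m=bot.camera_model("wrist");print(bot.get_obs()["tool_pos"]);p,d=bot.capture("wrist");cv2.imwrite("pics/w2.png",p);np.save("pics/w2.npy",d)
pickle.dump(m,open("pics/w2.pkl","wb"))
E
```

```text
[492.04 308.6  261.42]
```

View pics/w2.png

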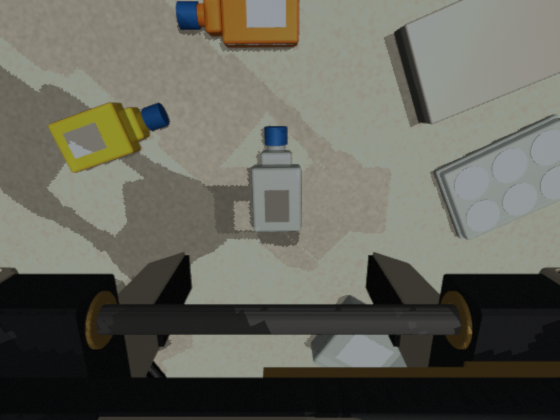

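```bash
python3 - <<'E'
from h import *
p=cv2.imread("pics/w2.png")
cv2.imwrite("pics/c3.png",cv2.resize(p[120:240,230:330],(660,792)[0:2],interpolation=cv2.INTER_CUBIC)[:594*2] if 0 else cv2.resize(p[120:240,230:330],(500,600),interpolation=cv2.INTER_CUBIC))
E
```

```text
(no output)
```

View pics/c3.png

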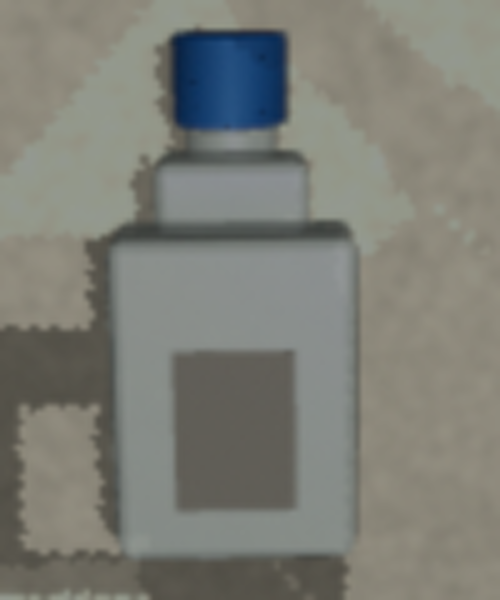

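```bash
python3 - <<'E'
from h import *
import pickle
m=pickle.load(open("pics/w2.pkl","rb"))
f=lambda c:(np.array(c)+.5)/5-.5+[230,120]
c=f([[113,238],[354,238],[354,553],[125,555]]);W=ray(m,c,25)[:,:2];print(W,[np.linalg.norm(W[i]-W[i-1]) for i in range(4)])
cap=ray(m,f([[173,80],[287,80],[230,34]]),12.5)[:,:2];print("cap",cap,np.linalg.norm(cap[0]-cap[1]))
fe=(W[2]+W[3])/2;be=(W[0]+W[1])/2;cc=(cap[0]+cap[1])/2;t=[np.degrees(np.arctan2(*(a-b)[::-1])) for a,b in[(fe,be),(fe,cc),(be,cc)]];print("yaw",t)
yaw=np.radians(t[1]);X=np.array([np.cos(yaw),np.sin(yaw)])
o=(fe+be)/2;print("origin",o,"capend-origin along X",(cap[2]-o)@X, "flat",(fe-o)@X)
g=o-12*X;print("grasp",g);print("delta",delta([*g,69.5+0],180+t[1]))
E
```

```text
[[459.35 294.03]
 [477.92 337.56]
 [539.25 312.87]
 [520.91 268.81]] [np.float64(66.52206716476731), np.float64(47.325347273951884), np.float64(66.11338308192296), np.float64(47.73019424190044)]
cap [[437.   316.26]
 [445.86 337.04]
 [433.3  330.14]] 22.586533215308922
yaw [np.float64(-22.106187370264053), np.float64(-21.997974644083182), np.float64(-21.752979334852615)]
origin [499.36 303.32] capend-origin along X -71.2941751993585 flat 33.15864480446555
grasp [488.23 307.81]
delta [  3.8   -2.64 191.84  -0.22]
```

The flask's yaw is -22.0° and its origin is at (499.4, 303.3). The sizes agree, allowing for rounded edges. I'm descending to grasp at own x = -12.

Call:
carry_out(deltas=[[[2,-1.5,30,-0.1],[4,-2.6,60,-0.2],[4,-2.6,95,-0.2],[4,-2.6,130,-0.2],[4,-2.6,160,-0.2],[4,-2.6,180,-0.2],[4,-2.6,188,-0.2],[4,-2.6,190,-0.2],[4,-2.6,190,-0.2],[4,-2.6,190,-0.2]]])

```text
time: 4.5
tool_pos: [487.6, 308.1, 70.7]
tcp_rot: [3.14, 0.002, 2.756]
contact_force: [0.2, -0.5, -0.7]
grip_width: 91.8
```

Call:
carry_out(deltas=[[[0,0,1,0],[0,0,1,0],[0,0,1,0],[0,0,1,0],[0,0,1,0],[0,0,1,0],[0,0,1,0],[0,0,1,0]]], fingers=40)

```text
time: 5.3
tool_pos: [486.7, 307.8, 68.3]
tcp_rot: [3.141, 0.0, 2.756]
contact_force: [0.0, 0.5, -0.2]
grip_width: 50.3
```

Call:
carry_out(deltas=[[[0,0,-5,0],[0,0,-20,0],[0,0,-45,0],[0,0,-75,0],[0,0,-105,0],[0,0,-135,0],[0,0,-165,0],[0,0,-195,0],[0,0,-225,0],[0,0,-250,0],[0,0,-262,0],[0,0,-262,0],[0,0,-262,0]]])

```text
time: 6.6
tool_pos: [486.4, 307.6, 329.0]
tcp_rot: [-3.14, -0.001, 2.756]
contact_force: [-0.1, -0.8, -0.5]
grip_width: 49.8
```

```bash
python3 - <<'E'
from h import *
o=bot.get_obs();print(o["tool_pos"],o["tcp_rot"],o["contact_force"],o["grip_width"],o["joint_positions"]);print(delta([575.9,-95.8,330],186.65))
E
```

```text
[486.36 307.57 329.05] [-3.14 -0.    2.76] [-0.11 -0.78 -0.5 ] 49.82914477836033 [ 0.43  0.41  1.31  0.    1.42 -0.75]
[-234.57 -340.15   -0.81   -5.75]
```

Call:
carry_out(deltas=[[[-10,-15,-5,-0.2],[-28,-40,-10,-0.7],[-48,-70,-10,-1.2],[-69,-100,-10,-1.7],[-90,-130,-10,-2.2],[-110,-160,-10,-2.7],[-131,-190,-10,-3.2],[-152,-220,-10,-3.7],[-172,-250,-10,-4.2],[-193,-280,-10,-4.7],[-210,-305,-10,-5.2],[-225,-325,-6,-5.6],[-232,-336,-2,-5.75],[-234.5,-340,0,-5.75],[-234.5,-340,0,-5.75],[-234.5,-340,0,-5.75],[-234.5,-340,0,-5.75]]])

```text
time: 8.3
tool_pos: [576.2, -94.5, 330.3]
tcp_rot: [3.141, 0.0, -3.024]
contact_force: [0.2, 1.2, -0.4]
grip_width: 50.0
```

```bash
python3 - <<'E'
from h import *
import pickle
o=bot.get_obs();print(o["tool_pos"],np.degrees(o["tcp_rot"]),o["contact_force"],o["grip_width"])
m=bot.camera_model("wrist");p,d=bot.capture("wrist");cv2.imwrite("pics/w3.png",p);pickle.dump((m,o),open("pics/w3.pkl","wb"))
cv2.imwrite("pics/c4.png",cv2.resize(p[100:320,160:400],(600,550),interpolation=cv2.INTER_CUBIC))
print(delta([575.9,-95.8,272],186.65))
E
```

```text
[576.23 -94.46 330.28] [ 179.98    0.   -173.26] [ 0.16  1.2  -0.4 ] 49.968754752118016
[ 0.52 -1.21 58.42  0.02]
```

View pics/c4.png

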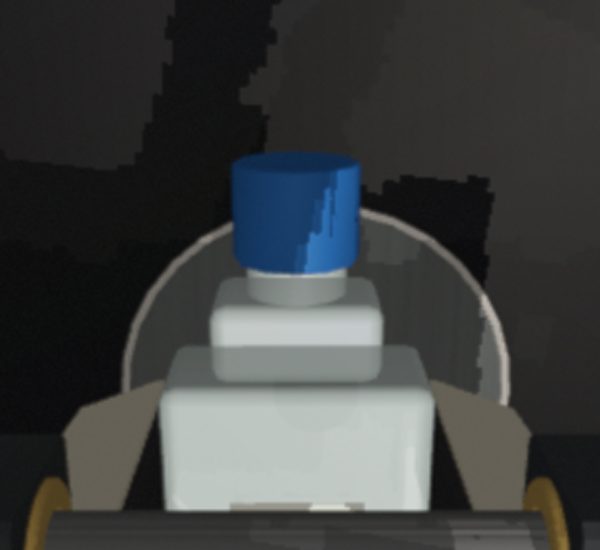

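The flask is square in the jaws, with its cap end at crop (296,163) and the body's shoulder edge at about y = 388. I'll check its position along the jaws.

```bash
python3 - <<'E'
from h import *
import pickle
m,o=pickle.load(open("pics/w3.pkl","rb"));R=Rt(o["tcp_rot"]);zb=o["tool_pos"][2]-68.3
for n,c,z,x in [("cap end",[296,163],12.5,-73),("body back top",[297,390],25,-34),("shoulder/body front",[297,347],25,-34)]:
    W=ray(m,(np.array(c)+.5)/2.5-.5+[160,100],zb+z)[0];t=R.T@(W-o["tool_pos"]);print(n,t,"=> flask origin at tool x",t[0]+x)
E
```

```text
cap end [58.33 -1.07 55.79] => flask origin at tool x -14.669124892432045
body back top [20.37 -0.89 43.3 ] => flask origin at tool x -13.626799233535035
shoulder/body front [28.51 -0.89 43.3 ] => flask origin at tool x -5.4931280932951125
```

Call:
carry_out(deltas=[[[0.3,-1,10,0],[0.3,-1,25,0],[0.3,-1,40,0],[0.3,-1,50,0],[0.3,-1,56,0],[0.3,-1,58,0],[0.3,-1,58,0],[0.3,-1,58,0]]])

```text
time: 9.15
tool_pos: [576.4, -96.5, 272.8]
tcp_rot: [-3.141, 0.001, -3.025]
contact_force: [1.0, -0.3, 0.2]
grip_width: 49.5
```

Call:
carry_out(deltas=[[[0,0,0.5,0],[0,0,1,0],[0,0,1.5,0],[0,0,2,0],[0,0,2,0],[0,0,2,0]]])

```text
time: 9.75
tool_pos: [576.1, -96.4, 270.2]
tcp_rot: [3.141, 0.0, -3.025]
contact_force: [0.4, 0.2, -0.2]
grip_width: 49.7
```

Call:
carry_out(deltas=[[[0,0,0.5,0],[0,0,1,0],[0,0,1,0],[0,0,1,0]]])

```text
time: 10.15
tool_pos: [576.1, -96.4, 269.2]
tcp_rot: [3.141, -0.0, -3.025]
contact_force: [-1.0, -0.1, 0.2]
grip_width: 49.5
```

Call:
carry_out(deltas=[[[0,0,0.5,0],[0,0,1,0],[0,0,1,0],[0,0,1,0]]])

```text
time: 10.55
tool_pos: [576.1, -96.4, 268.3]
tcp_rot: [3.142, 0.0, -3.025]
contact_force: [0.9, -0.5, 0.1]
grip_width: 49.7
```

Call:
carry_out(deltas=[[[0,0,0.5,0],[0,0,0.5,0],[0,0,0.5,0]]])

```text
time: 10.85
tool_pos: [576.1, -96.4, 268.2]
tcp_rot: [-3.141, 0.001, -3.025]
contact_force: [-1.3, 0.3, 5.5]
grip_width: 49.8
```

Call:
carry_out(deltas=[[[0,0,0.5,0],[0,0,0.5,0],[0,0,0.5,0]]])

```text
time: 11.15
tool_pos: [576.1, -96.4, 268.2]
tcp_rot: [-3.141, 0.001, -3.025]
contact_force: [-3.2, 0.6, 8.5]
grip_width: 49.7
```

Stage contact came at z = 268.2, as predicted. I'll ease the downforce and slide diagonally, about 7.6 mm to go in X and 6.7 mm in Y.

Call:
carry_out(deltas=[[[0,0,-0.6,0],[-1,1,-0.6,0],[-2,2,-0.6,0],[-3,3,-0.6,0],[-4,4,-0.6,0],[-5,4.5,-0.6,0],[-5,4.5,-0.6,0],[-5,4.5,-0.6,0]]])

```text
time: 11.95
tool_pos: [580.6, -92.0, 268.2]
tcp_rot: [-3.14, 0.0, -3.025]
contact_force: [-2.1, -2.8, 5.4]
grip_width: 49.7
```

```bash
cat > s.py <<'E'
from h import *
o=bot.get_obs();y=np.radians(6.65);X=np.array([np.cos(y),np.sin(y),0]);Y=np.array([-X[1],X[0],0]);f=o["contact_force"];t=o["tool_pos"]
print("t%.2f"%o["time"],"flask-home X %.2f Y %.2f z %.1f"%(t@X+13.6-582.3,t@Y+155.8,t[2]),"F X %.1f Y %.1f Z %.1f"%(f@X,f@Y,f[2]),"M",o["moment"],"yaw",np.degrees(o["tcp_rot"][2])+360,o["grip_width"])
E
python3 s.py
```

```text
t11.95 flask-home X -2.66 Y -2.80 z 268.2 F X -2.4 Y -2.6 Z 5.4 M [-0.19  0.43  0.04] yaw 186.66996399008514 49.746649234251336
```

Call:
carry_out(deltas=[[[-0.5,0.5,0,0],[-1,1,0,0],[-1.5,1.5,0,0],[-1.5,1.5,0,0],[-1.5,1.5,0,0]]])

```text
time: 12.45
tool_pos: [582.0, -90.4, 268.2]
tcp_rot: [-3.14, 0.0, -3.025]
contact_force: [-2.6, -2.8, 6.0]
grip_width: 50.0
```

```bash
python3 s.py
```

```text
t12.45 flask-home X -1.14 Y -1.42 z 268.2 F X -2.9 Y -2.4 Z 6.0 M [-0.26  0.41 -0.  ] yaw 186.6681849434111 49.956982040480014
```

Call:
carry_out(deltas=[[[-0.4,0.4,0,0],[-0.8,0.8,0,0],[-0.8,0.8,0,0],[-0.8,0.8,0,0]]])

```text
time: 12.85
tool_pos: [582.6, -89.6, 268.2]
tcp_rot: [-3.14, 0.0, -3.025]
contact_force: [-3.3, -3.3, 5.7]
grip_width: 50.0
```

```bash
python3 s.py
```

```text
t12.85 flask-home X -0.38 Y -0.69 z 268.2 F X -3.7 Y -2.9 Z 5.7 M [-0.34  0.39 -0.04] yaw 186.66246251187204 49.956614618941536
```

Call:
carry_out(deltas=[[[-0.4,0.4,0,0],[-0.8,0.8,0,0],[-0.8,0.8,0,0],[-0.8,0.8,0,0]]])

```text
time: 13.25
tool_pos: [582.7, -89.5, 268.2]
tcp_rot: [-3.139, -0.001, -3.026]
contact_force: [-5.5, -5.5, 6.2]
grip_width: 50.0
```

```bash
python3 s.py
```

```text
t13.25 flask-home X -0.27 Y -0.56 z 268.2 F X -6.1 Y -4.8 Z 6.2 M [-0.73  0.91 -0.07] yaw 186.63446672861903 50.01894746490362
```

Both motions stopped together. To tell true contact on both rails from sticking, I'll ease X, push Y, then push X again.

Call:
carry_out(deltas=[[[0.5,0,0,0],[1.2,0,0,0],[1.2,0.5,0,0],[1.2,1,0,0],[1.2,1,0,0],[1.2,1,0,0]]])

```text
time: 13.85
tool_pos: [582.4, -88.1, 268.3]
tcp_rot: [-3.139, 0.001, -3.025]
contact_force: [0.2, -6.7, 5.6]
grip_width: 49.6
```

```bash
python3 s.py
```

```text
t13.85 flask-home X -0.44 Y 0.86 z 268.3 F X -0.6 Y -6.7 Z 5.6 M [-0.94  0.12 -0.12] yaw 186.65760041573895 49.56904114309006
```

Call:
carry_out(deltas=[[[0,0.4,0,0],[0,0.8,0,0],[0,0.8,0,0],[0,0.8,0,0]]])

```text
time: 14.25
tool_pos: [582.3, -88.0, 268.3]
tcp_rot: [-3.138, 0.001, -3.026]
contact_force: [-0.9, -8.5, 3.9]
grip_width: 49.5
```

```bash
python3 s.py
```

```text
t14.25 flask-home X -0.46 Y 0.97 z 268.3 F X -1.9 Y -8.3 Z 3.9 M [-1.36  0.05 -0.11] yaw 186.6379201465299 49.53163668856896
```

Side rail reached at Y = 0.97. Now I'll ease Y slightly and push X.

Call:
carry_out(deltas=[[[0,-0.7,0,0],[0,-0.7,0,0],[-0.5,-0.7,0,0],[-1,-0.7,0,0],[-1.4,-0.7,0,0],[-1.4,-0.7,0,0],[-1.4,-0.7,0,0]]])

```text
time: 14.95
tool_pos: [582.6, -88.1, 268.2]
tcp_rot: [-3.139, -0.002, -3.026]
contact_force: [-6.7, -7.4, 8.4]
grip_width: 49.7
```

```bash
python3 s.py
```

```text
t14.95 flask-home X -0.22 Y 0.84 z 268.2 F X -7.5 Y -6.6 Z 8.4 M [-1.03  0.96 -0.13] yaw 186.6453000539625 49.70186799406243
```

Call:
carry_out(deltas=[[[0,0.5,-0.2,0],[0,1,-0.4,0],[-0.3,1.3,-0.4,0],[-0.6,1.6,-0.4,0],[-0.9,1.6,-0.4,0],[-0.9,1.6,-0.4,0],[-0.9,1.6,-0.4,0]]])

```text
time: 15.65
tool_pos: [582.7, -87.8, 268.3]
tcp_rot: [-3.137, -0.004, -3.026]
contact_force: [-9.2, -12.6, 6.3]
grip_width: 49.6
```

```bash
python3 s.py; python3 - <<'E'
from h import *
import pickle
o=bot.get_obs();m=bot.camera_model("wrist");p,d=bot.capture("wrist");q,d2=bot.capture("scene");cv2.imwrite("pics/s5.png",q)
cv2.imwrite("pics/c5.png",np.hstack([cv2.resize(p[100:320,160:400],(400,367),interpolation=2),cv2.resize(q[240:380,130:310],(400,311),interpolation=2)[:311]]) if 0 else np.hstack([cv2.resize(p[110:330,160:400],(400,400),interpolation=2),cv2.resize(q[200:360,140:300],(400,400),interpolation=2)]))
pickle.dump((m,o),open("pics/w5.pkl","wb"))
E
python3 s.py
```

```text
t15.65 flask-home X -0.10 Y 1.08 z 268.3 F X -10.6 Y -11.4 Z 6.3 M [-1.93  1.32 -0.15] yaw 186.60490813778998 49.644818028117065
t15.75 flask-home X -0.09 Y 1.07 z 268.3 F X -9.3 Y -11.9 Z 6.8 M [-1.96  1.25 -0.16] yaw 186.6070175400212 50.02915476891538
```

View pics/c5.png

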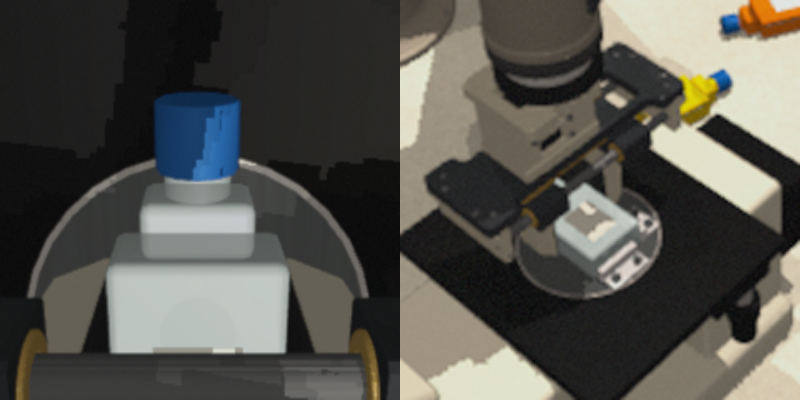

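The wrist and scene crops show the flask flat in the corner, with its end against the end rail and its side at the side rail. Friction could still be hiding a weak contact. So I'll reload in sequence: ease X, reseat Y lightly, press X, then add Y.

Call:
carry_out(deltas=[[[0.8,-0.3,-0.2,0],[1.6,-0.6,-0.2,0],[2.4,-1,-0.2,0],[2.6,-1.2,-0.2,0],[2.6,-1.2,-0.2,0],[2.6,-1.2,-0.2,0]]])

```text
time: 16.35
tool_pos: [582.3, -88.0, 268.3]
tcp_rot: [-3.139, 0.002, -3.026]
contact_force: [0.7, -7.4, 1.1]
grip_width: 50.0
```

```bash
python3 s.py
```

```text
t16.35 flask-home X -0.48 Y 0.92 z 268.3 F X -0.2 Y -7.4 Z 1.1 M [-1.16 -0.31 -0.24] yaw 186.62916491619998 49.978559867582845
```

With X unloaded, FY is -7.4 N and Mz -0.24 N·m, a 32 mm lever. The side rail's centre is 33.6 mm from the tool axis, so the side-rail contact is real. Now X.

Call:
carry_out(deltas=[[[-0.6,0,0.1,0],[-1.2,0,0.2,0],[-1.8,0,0.2,0],[-2.4,0,0.2,0],[-3,0,0.2,0],[-3.4,0,0.2,0],[-3.4,0,0.2,0],[-3.4,0,0.2,0]]])

```text
time: 17.15
tool_pos: [582.8, -88.0, 268.3]
tcp_rot: [-3.139, -0.006, -3.026]
contact_force: [-12.5, -8.9, 8.5]
grip_width: 49.8
```

```bash
python3 s.py
```

```text
t17.15 flask-home X 0.02 Y 0.89 z 268.3 F X -13.5 Y -7.4 Z 8.5 M [-1.41  1.79 -0.07] yaw 186.6295131011826 49.80102199215224
```

Call:
carry_out(deltas=[[[-0.4,0,-0.1,0],[-0.8,0,-0.3,0],[-1.2,0,-0.3,0],[-1.4,0.3,-0.3,0],[-1.4,0.6,-0.3,0],[-1.4,0.9,-0.3,0],[-1.4,0.9,-0.3,0],[-1.4,0.9,-0.3,0],[-1.4,0.9,-0.3,0]]])

```text
time: 18.05
tool_pos: [583.1, -87.9, 268.3]
tcp_rot: [-3.138, -0.009, -3.026]
contact_force: [-16.4, -12.9, 10.3]
grip_width: 50.2
```

```bash
python3 s.py; python3 - <<'E'
from h import *
p,_=bot.capture("scene");q,_=bot.capture("top")
cv2.imwrite("pics/c6.png",np.hstack([cv2.resize(p[250:330,190:270],(400,400),interpolation=2),cv2.resize(q[110:210,350:450],(400,400),interpolation=2)]))
a=cv2.imread("pics/top0.png");d=cv2.absdiff(a,q).max(2)
for n,(x0,x1,y0,y1) in dict(big=(225,275,100,160),plate=(160,212,155,192),box=(143,210,198,238)).items(): print(n,(d[y0:y1,x0:x1]>40).sum())
E
python3 s.py
```

```text
t18.05 flask-home X 0.26 Y 1.01 z 268.3 F X -17.8 Y -10.9 Z 10.3 M [-2.03  2.46 -0.12] yaw 186.60268855945662 50.2373561425927
big 0
plate 0
box 0
t18.15 flask-home X 0.25 Y 1.01 z 268.3 F X -18.3 Y -10.0 Z 9.3 M [-1.96  2.52 -0.16] yaw 186.60257995861758 49.79111617733072
```

View pics/c6.png

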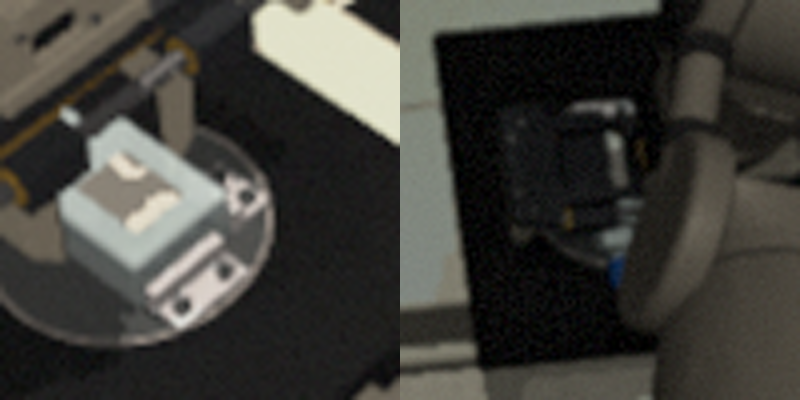

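The flask's flat end sits on the end rail and its side on the side rail, lying flat, and the load is steady. Handing in.

```bash
python3 -c "
from plant import bot
print(bot.close_job())"
```

```text
the job is handed in; nothing more can be done
None
```

The small flask is lying flat in the corner of the two rails. The gripper still holds it and presses it against both, and I handed the job in at about 18 s of the 59 s. The hand-in gives no verdict.

**What I did:** I gripped the flask across its width about 13 mm on the cap side of its middle and lifted it. I set it on the stage short of the corner and slid it in by small steps while watching the force.

**Sticking on the way in:** It stuck once on the end rail, about 1.5 mm short of the side rail. I eased off, reached the side rail first, then pressed X and added Y.

**Last checks:**

| Check | Reading |
|---|---|
| Force on the tool towards the end rail | about 18 N |
| Force on the tool towards the side rail | about 10 N |
| Flask from home, X (computed from the tool) | +0.25 mm |
| Flask from home, Y (computed from the tool) | +1.0 mm |
| Gripper yaw against the microscope | within 0.1° |
| Tool tilt | about 0.5° |
| Grip opening | about 50 mm |

- **Big flask, well plate and slide box:** their areas in the top camera picture were unchanged from the start.
- **Y offset:** the 1.0 mm agrees with a 0.9 mm sideways offset I saw in the wrist picture of the held flask, so the true error is probably smaller.
- **Not measured:** the force on each rail separately. The readings are the total on the tool and include friction. The side rail carried about 7 N when the end rail was unloaded. The end rail stopped the flask before it had touched the side rail.

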